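# Double the rinse cup and open the solvent bottle

## Task

Get ready to clean radio contacts with solvent: first nest the blue cup inside the yellow cup, fully home, and leave this doubled cup standing upright on the shelf. Then open the brown solvent bottle: push its white safety cap down, twist it anticlockwise (seen from above) while it is down until it is free, and lift it straight up off the neck. Finish while still holding the cap, level and still in the gripper, a few centimetres above the open mouth; leave the copper bar, capacitor, crystal holder and spanner where they are.

Things in the scene. Friction and masses are not known exactly. Their poses are not given: they have to be found in the camera images.
- blue_cup: Loose blue plastic cup, 45 g, open at the top, 55 mm high. Origin: centre of its underside; z is its axis, up. Foot 36 mm across, widening to 54 mm at 42 mm height, then a straight vertical rim band 62 mm across from 44 to 55 mm height: the place to grip from above. Walls 2.5 mm, inner floor 18 mm above the underside.
- yellow_cup: Loose yellow plastic cup, same shape, size and mass as the blue one, mouth 57 mm across inside. A like cup nested fully home stands on its inner floor, so its origin is then 18 mm above this one's and its rim stands 18 mm above this rim (rim at 73 mm), with about 1.5 mm play sideways.
- bottle: Brown solvent bottle, 68 mm across, held fast in a round steel holder (100 mm across at the foot) fixed to the shelf. Origin: centre of the holder's underside, on the shelf; z up along the bottle's axis; the red stripe on its shoulder points along its +x. Shoulder from 84 to 105 mm height, above it a neck 28 mm across up to 139 mm.
- mouth (a point): Centre of the bottle's neck rim, 139 mm above the shelf. Two lugs on the neck lock the cap. A sprung grey disc (18 mm across) in the mouth pushes the cap up, with 5 N at rest and 9.5 N when the cap is pressed 5 mm (it bottoms at 7 mm); with the cap off it stands 11 mm above the rim.
- cap: White round push-and-turn safety cap, 50 mm across, 30 mm high, 30 g, a loose body locked on the bottle. Origin: centre of its underside, z up; the red bar on its top points along its +x. At the start its underside is 120 mm above the shelf, 19 mm below the neck rim, and the red bar lies over the bottle's red stripe.
- cap_top (a point): Centre of the cap's top, 150 mm above the shelf at the start. Grip the cap from above across any diameter. Pressed 4 to 6 mm down it can be turned anticlockwise seen from above (positive yaw) and is free to lift once turned by 1.05 to 2.2 rad. It does not turn unpressed, nor clockwise.
- copper_bar: Bystander: copper grounding bar lying flat, 25 x 200 x 10 mm, origin at the centre of its underside, long along y.
- capacitor: Bystander: brown mica capacitor block 45 x 60 x 24 mm with two brass studs to 32 mm height; origin at the centre of its underside.
- crystal: Bystander: silver crystal holder 23 x 29 x 20 mm; origin at the centre of its underside.
- spanner: Bystander: steel spanner 150 mm long lying flat, long along its x; origin at the middle of its underside.
Mind the look-alikes: they are no part of the job. Of the things that look like the yellow_cup, take the one that is farthest to the robot's left at the start. There is more than one size of the bottle; the one meant has the size given above.

How it is judged:
By the outcome, as a careful person would: the job done as asked, in the order asked, and still so for the second after the job is handed in, while the arm keeps its last pose, push and grip.
It also fails if it takes over 48 s, if anything falls off the work surface, if the arm or the gripper's body presses on something with over 40 N, if the wrist force passes 120 N, or if a joint passes its speed limit or range.

## Robot

A 6-joint arm with a two-finger parallel gripper is mounted at the origin on the work surface. World frame = base frame: x ahead of the robot, y to its left, z up, the work surface at z = 0. Lengths are in m, angles in rad, forces in N, time in s.
With the tool pointing down it reaches from about 0.35 to 0.775 m from the base axis. Payload 7.3 kg.
Tool frame: the origin (TCP) lies on the mounting face of the last link; the fingertips stand 178 mm ahead of it and the grasp point (between the pads) lies 159 mm ahead of it (robot.grip_depth is the distance from the TCP to the grasp point, in m); z points along the fingers, y is the line along which they close (so a half turn about z gives the same grasp; the last joint's range is limited). The gripper opens to 92 mm and grips with 3 to 60 N. Pads are 19 mm wide; open, the fingers measure 130 mm over their backs; the gripper's body (75 mm by 190 mm) begins 47 mm behind the grasp point.
Start: joints at [1.142, 0.342, 1.524, -0, 1.275, -0.146], TCP at [0.146, 0.504, 0.405] pointing down, gripper open.
Joint ranges: [-2.53, 2.53], [-0.77, 2.02], [0.04, 2.7], [-1, 4.14], [0.28, 2.66], [-3.11, 3.11]. Speed limits (rad/s): [2.57, 2.57, 3.14, 3.14, 3.14, 3.14].

## Interface

Orientations are given as [roll, pitch, yaw] about the fixed x, y, z axes, in that order (R = Rz(yaw) Ry(pitch) Rx(roll)).
In Python, from cell import observe, cams, robot, models gives the robot as it stands.
- The arm moves only by the shell command python3 -m jog 'ROWS' [FORCE]. ROWS is JSON, a list of rows, each a list of 3 entries, a list of its own where there are three numbers: the shift along the tool's x, y, z each as a share of 0.4 m, from -1 to 1, then the turn about the tool's z as a share of pi rad, from -1 to 1, then the closure, from 0 (fully open) to 1 (shut). In form: [[[x, y, z], turn, jaw], ...]. A call has 1 to 12 rows; each row is the pose to reach, as a shift and turn from the pose commanded when the call began, along the tool's axes at that moment, turning the shorter way round; what a row does not reach only later rows make up. A row lasts 1/8 s, in which the tool goes at most 62.5 mm and 10.7 degrees, less where a joint would pass 70% of its speed; a pose out of reach is approached as far as the arm can. A call with a number of a shift or a turn outside -1 to 1 is refused whole. A call with a gripper value outside its range is refused whole. The fingers move at their own pace and stop on an object; FORCE is the grip in N (left out, the last holds). Time passes only in rows, so rows that repeat a pose let the fingers close. It gives the time, the measured TCP pose, the force, the opening and the grip force at its end, in the units of the state.
- observe(): the state, without advancing time (a new reading comes with each control period).
- cams.read_camera(name): name is "scene" or "top" or "wrist"; returns the picture (420x560x3 uint8, red, green, blue); there is no depth.
- cams.camera_model(name): a dict with "camera_matrix" (3x3 intrinsics, pixels), "k1" (the pictures are not rectified: a ray, as slopes to the right and down, at radius r is drawn at 1 + k1 r^2 times it, then the intrinsics apply), "pose" (4x4, takes a point from camera to world coordinates). Camera axes: x right, y down, z forward; pixel columns grow to the right and rows downward; lengths in m; the calibration is good to about 2 mm. A picture is of the moment at which its call begins: read the wrist's pose just before it. camera_model takes no time and is no camera call; for the wrist camera it gives the pose at the moment of the call.
- robot.hand_in(): hands the job in; it is judged then, once.
Trained networks look in the newest picture that a camera, given by its name, has taken for a name from the list of things; names that differ only in an ending like _2 or _b are one class to them, and where a whole thing is asked for, a point or a joint stands for the part that bears it (a point fixed in the world has none). Each returns a list of dicts, best first, with "confidence" (0 to 1); they miss things now and then, are a little off and sometimes report something else, mostly with a low value. They report only what shows in the picture. A call takes as long as a camera call. They do not tell look-alikes from the thing itself.
- models.find_in(target, camera): "position" ([x, y, z] in m, in world coordinates, good to about 4 mm: the middle of the surface that is visible of it).
- models.pinpoint(target, camera): "position" ([x, y, z] in m, in world coordinates, good to about 4 mm: a listed point, or the origin of a listed thing).
The state is a dict: "time": time; "qpos": joint angles; "qvel": joint speeds; "joint_efforts": joint torques, N m; "tool_pos": TCP position; "tool_rot": TCP orientation; "contact_force": force on the tool from outside, world axes, zero at the start; "torque": the same for the moment, N m; "opening": finger opening in m; "grip_force": force on a finger pad.
Only numpy, scipy, OpenCV 4.12 (cv2) and the standard library are available. Lean on these libraries where they do the work, as an engineer would, in place of code of your own. Each camera call takes 0.05 s, during which the arm holds its last target. There are 200 camera calls.

## Working session

There is one attempt and no reset: what is moved stays moved. The work goes in short steps, Python scripts to look and compute and a shell command to move; the robot and the scene stay as the last step left them, time stands still between calls to the robot, and variables do not carry over. Pictures are saved under pics/ and viewed, at most 10 in all, crops included, and the job is handed in when it is done.

```bash
mkdir -p pics
python3 - <<'E'
from cell import observe,cams,robot,models
import cv2,numpy as np
s=observe();print(s['time'],s['tool_pos'],s['tool_rot'],s['opening'],robot.grip_depth)
for c in('top','scene'):
    cv2.imwrite(f'pics/{c}0.png',cams.read_camera(c)[:,:,::-1])
    for t in('blue_cup','yellow_cup','bottle','cap','mouth','cap_top'):
        for d in models.pinpoint(t,c): print(c,t,np.round(d['position'],3),round(d['confidence'],2))
    m=cams.camera_model(c);print(m['camera_matrix'],m['k1'],m['pose'])
E
```

```text
0.0 [0.14642572 0.50402742 0.40404773] [-3.14010541e+00 -2.10111251e-04  2.85880716e+00] 0.0919860745389081 0.1592
top blue_cup [ 0.531  0.265 -0.002] 0.88
top yellow_cup [ 0.544 -0.058  0.   ] 0.76
top yellow_cup [0.512 0.055 0.001] 0.75
top yellow_cup [ 0.435 -0.042  0.001] 0.55
top bottle [ 0.504 -0.171  0.004] 0.91
top bottle [ 0.638 -0.309 -0.001] 0.83
top bottle [0.535 0.263 0.001] 0.45
top cap [ 0.499 -0.175  0.12 ] 0.98
top mouth [ 0.502 -0.177  0.139] 0.94
top mouth [ 0.638 -0.309  0.195] 0.83
top cap_top [ 0.504 -0.17   0.148] 0.57
top cap_top [ 0.355 -0.082  0.003] 0.36
[[426.68141488   0.         283.66313775]
 [  0.         426.68141488 215.882763  ]
 [  0.           0.           1.        ]] -0.06027140553877865 [[-0.00772684 -0.99561097  0.09326888  0.51379266]
 [-0.99987996  0.00643979 -0.0140925  -0.03554556]
 [ 0.01343002 -0.09336657 -0.99554122  1.02246326]
 [ 0.          0.          0.          1.        ]]
scene blue_cup [ 0.529  0.268 -0.002] 0.76
scene yellow_cup [ 0.439 -0.038 -0.004] 0.9
scene yellow_cup [0.512 0.05  0.002] 0.77
scene yellow_cup [ 0.55  -0.057 -0.003] 0.57
scene bottle [ 0.502 -0.17  -0.   ] 0.83
scene bottle [ 0.635 -0.311 -0.003] 0.71
scene bottle [ 0.501 -0.175  0.137] 0.66
scene cap [ 0.505 -0.171  0.123] 0.77
scene mouth [ 0.636 -0.307  0.194] 0.95
scene mouth [ 0.501 -0.176  0.133] 0.94
scene cap_top [ 0.502 -0.175  0.151] 0.65
[[432.54904459   0.         275.51944928]
 [  0.         432.54904459 207.73616372]
 [  0.           0.           1.        ]] -0.11393698755666945 [[ 0.00382083  0.72844792 -0.68509052  1.35309484]
 [ 0.99981877 -0.01556014 -0.0109688  -0.03918082]
 [-0.0186503  -0.68492445 -0.72837536  0.95413452]
 [ 0.          0.          0.          1.        ]]
```

View pics/top0.png

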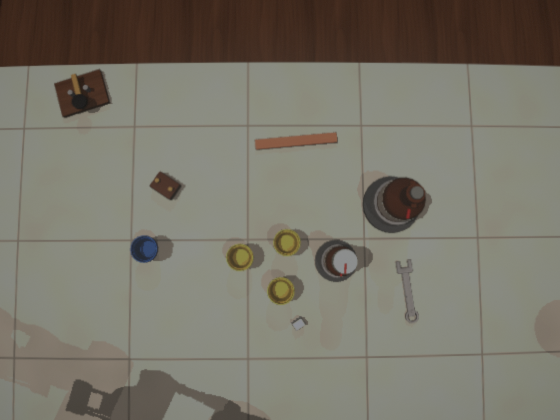

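View pics/scene0.png

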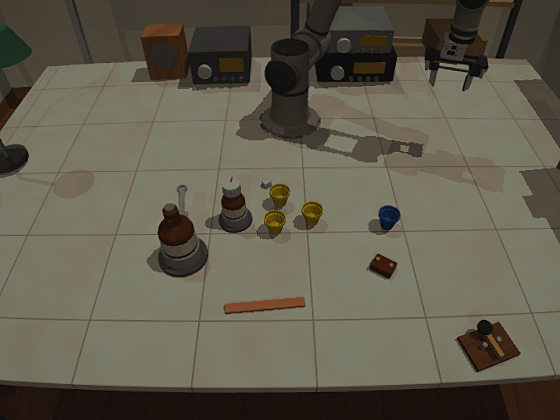

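In the top view the three yellow cups are at (240,257), (287,242) and (281,291). The one at (240,257) has the largest y (0.05), so it is farthest left and is the one meant. The bottles are at (343,262), small with a white cap and red bar, mouth height 0.139, so it is the one meant, and (405,198), larger with its mouth at 0.195. I'll confirm this in a crop and refine the rim fits.

```bash
cat > h.py <<'E'
import numpy as np,cv2
from cell import observe,cams,robot,models
def ray(m,px,z):
    K=np.array(m['camera_matrix']);k=m['k1'];T=np.array(m['pose'])
    px=np.atleast_2d(px).astype(float)
    d=np.c_[(px[:,0]-K[0,2])/K[0,0],(px[:,1]-K[1,2])/K[1,1]];u=d.copy()
    for _ in range(20): u=d/(1+k*(u**2).sum(1,keepdims=True))
    w=np.c_[u,np.ones(len(u))]@T[:3,:3].T
    return T[:3,3]+w*((z-T[2,3])/w[:,2])[:,None]
def proj(m,p):
    K=np.array(m['camera_matrix']);T=np.array(m['pose'])
    c=(np.atleast_2d(p)-T[:3,3])@T[:3,:3];u=c[:,:2]/c[:,2:];u=u*(1+m['k1']*(u**2).sum(1,keepdims=True))
    return u*K[0,0]+K[:2,2]
def masks(im):
    h=cv2.cvtColor(im,cv2.COLOR_RGB2HSV)
    return {'blue':cv2.inRange(h,(105,90,30),(130,255,255)),'yellow':cv2.inRange(h,(20,120,50),(32,255,255)),
            'white':cv2.inRange(h,(0,0,110),(180,40,255))}
def rimfit(m,mask,guess,z,r=.031,iters=4):
    """fit circle of known radius r at height z to the outline of the hull of the blob near guess, with a full solid-model silhouette"""
    from scipy.optimize import minimize
    g=proj(m,[*guess,z])[0]
    n,lab,st,ce=cv2.connectedComponentsWithStats(mask)
    i=1+min(range(n-1),key=lambda i:np.hypot(*(ce[i+1]-g))+(1e4 if st[i+1,4]<40 else 0))
    B=cv2.resize((lab==i).astype(np.uint8),None,fx=1,fy=1)
    c,_=cv2.findContours(B,0,1);hull=np.zeros_like(B);cv2.fillConvexPoly(hull,cv2.convexHull(np.vstack(c)),1)
    a=np.linspace(0,2*np.pi,60)
    def sil(p):
        P=[]
        for zz,rr in((.055,.031),(.044,.031),(.042,.027),(0,.018)):
            zz+=z-.055
            P.append(proj(m,np.c_[p[0]+rr*np.cos(a),p[1]+rr*np.sin(a),np.full(60,zz)]))
        h=cv2.convexHull((np.vstack(P)*16).astype(np.int32))
        I=np.zeros((420*2,560*2),np.uint8);I=np.zeros_like(hull)
        cv2.fillConvexPoly(I,h,1,shift=4);return I
    best=min(((int((sil((guess[0]+dx,guess[1]+dy))^hull).sum()),dx,dy) for dx in np.arange(-.012,.0121,.001) for dy in np.arange(-.012,.0121,.001)))
    ok=[(dx,dy) for dx in np.arange(-.012,.0121,.001) for dy in np.arange(-.012,.0121,.001) if (sil((guess[0]+dx,guess[1]+dy))^hull).sum()<=best[0]+4]
    return np.array(guess)+np.mean(ok,0),best[0],int(hull.sum())
E
python3 - <<'E'
from h import *
for c in('top','scene'):
    im=cams.read_camera(c);m=cams.camera_model(c);M=masks(im)
    for k,g in(('blue',(.531,.266)),('yellow',(.512,.052)),('yellow',(.545,-.058)),('yellow',(.437,-.04))):
        print(c,k,rimfit(m,M[k],g,.055))
    w=M['white']
    g=proj(m,[.502,-.173,.15])[0];n,l,st,ce=cv2.connectedComponentsWithStats(w)
    i=1+np.argmin(np.hypot(*(ce[1:]-g).T));print(c,'cap',g,ce[i],st[i],ray(m,ce[i],.15))
    if c=='top':
        cr=cv2.resize(im[150:320,120:440],None,fx=2.5,fy=2.5,interpolation=cv2.INTER_CUBIC);cv2.imwrite('pics/crop1.png',cr[:,:,::-1])
    print(robot.grip_depth)
E
```

```text
top blue (array([0.532, 0.269]), 131, 516)
top yellow (array([0.51261538, 0.05046154]), 106, 533)
top yellow (array([ 0.54483333, -0.05583333]), 89, 536)
top yellow (array([ 0.43633333, -0.04133333]), 95, 551)
top cap [345.28806971 261.10013994] [345.07728337 260.55035129] [333 249  25  24 427] [[ 0.50312193 -0.17258938  0.15      ]]
0.1592
scene blue (array([0.53245455, 0.26981818]), 63, 403)
scene yellow (array([0.51183333, 0.05066667]), 36, 418)
scene yellow (array([ 0.5436, -0.0556]), 33, 433)
scene yellow (array([ 0.4356, -0.0422]), 29, 389)
scene cap [230.48047257 182.96567701] [230.86715867 179.14760148] [220 170  28  20 271] [[ 0.48684214 -0.1729806   0.15      ]]
0.1592
```

View pics/crop1.png

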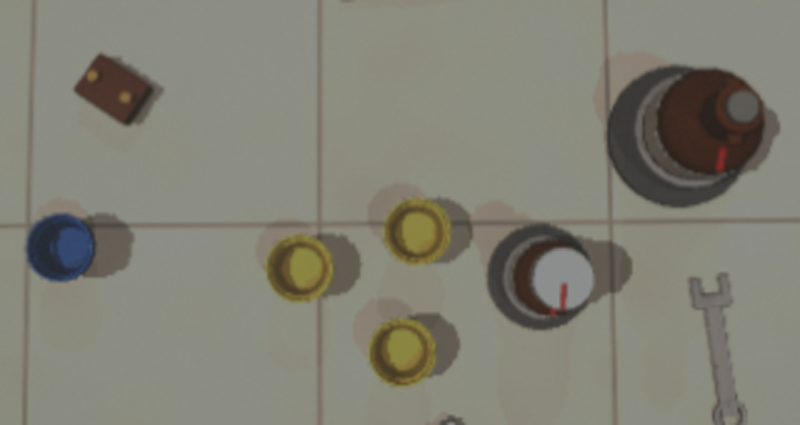

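Confirmed in the crop: blue cup at (60,247), leftmost yellow cup at (300,267), small bottle with white cap at (545,275). Moving over the blue cup now.

```bash
python3 -m jog '[[[-0.15,-0.04,0],0,0],[[-0.3,-0.08,0],0,0],[[-0.45,-0.12,0],0,0],[[-0.6,-0.165,0],0,0],[[-0.75,-0.205,0],0,0],[[-0.85,-0.23,0],0,0],[[-0.9,-0.245,0],0,0],[[-0.9,-0.245,0],0,0],[[-0.9,-0.245,0],0,0]]'
cat >> h.py <<'E'
def go(p,yaw=None):
    s=observe();t=s['tool_rot'];from scipy.spatial.transform import Rotation as R
    Rm=R.from_euler('xyz',t).as_matrix();d=Rm.T@(np.array(p)-s['tool_pos'])/.4
    w=None if yaw is None else -((yaw-t[2]+np.pi/2)%np.pi-np.pi/2)/np.pi
    print('share',np.round(d,4),'turn',w,'yaw',t[2])
E
python3 - <<'E'
from h import *
s=observe();print(s['qpos'],s['qvel'].round(3) if hasattr(s['qvel'],'round') else s['qvel'])
m=cams.camera_model('wrist');im=cams.read_camera('wrist');cv2.imwrite('pics/w1.png',im[:,:,::-1])
print(m['pose'],proj(m,[[.532,.269,.055],[.512,.05,.055]]))
print(rimfit(m,masks(im)['blue'],(.532,.269),.055))
for d in models.pinpoint('blue_cup','wrist'):print(d)
E
```

```text
time: 1.92
tool_pos: [0.4637, 0.3105, 0.4047]
tool_rot: [3.141, -0.001, 2.86]
contact_force: [0.0, -0.8, -0.8]
opening: 0.0917
grip_force: 0.0
[ 4.52549829e-01  4.02812155e-01  1.43147462e+00  6.52372534e-04
  1.30784175e+00 -8.36846074e-01] [ 0.011 -0.003  0.003 -0.003 -0.001 -0.002]
[[ 2.77766140e-01  9.31476504e-01  2.34941470e-01  3.99866665e-01]
 [ 9.60648703e-01 -2.69382550e-01 -6.77282144e-02  3.28538194e-01]
 [ 2.01892011e-04  2.44508823e-01 -9.69647046e-01  3.83488609e-01]
 [ 0.00000000e+00  0.00000000e+00  0.00000000e+00  1.00000000e+00]] [[266.91297003 257.37503989]
 [ 94.33233097 288.09663148]]
(array([0.531     , 0.26966667]), 1020, 1128)
{'position': [0.5342, 0.2646, -0.0027], 'confidence': 0.89}
```

View pics/w1.png

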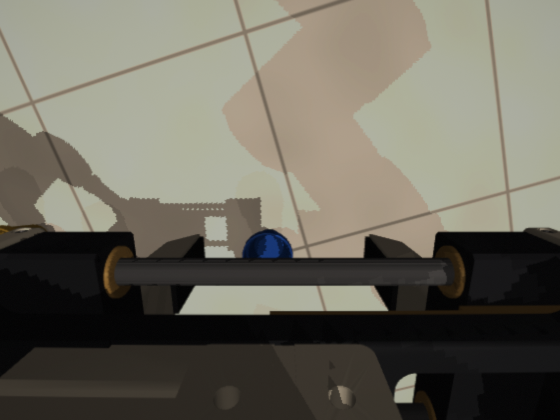

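The blue rim shows at (268,245), partly behind the gripper. Its column matches the prediction of 267, so the position (0.532, 0.2695) holds.

```bash
python3 -c "
from h import *
go((.532,.2695,.220))"
```

```text
share [-0.1929 -0.0515  0.4623] turn None yaw 2.860794272223611
```

```bash
python3 -m jog '[[[-0.1,-0.025,0.08],0,0],[[-0.193,-0.0515,0.16],0,0],[[-0.193,-0.0515,0.28],0,0],[[-0.193,-0.0515,0.38],0,0],[[-0.193,-0.0515,0.44],0,0],[[-0.193,-0.0515,0.462],0,0],[[-0.193,-0.0515,0.462],0,0],[[-0.193,-0.0515,0.462],0,0]]'; python3 -c "
from h import *
go((.532,.2695,.220))"
```

```text
time: 3.02
tool_pos: [0.5335, 0.2687, 0.2213]
tool_rot: [3.14, 0.002, 2.859]
contact_force: [0.4, 0.1, -0.4]
opening: 0.0919
grip_force: 0.0
share [0.0041 0.0008 0.0034] turn None yaw 2.859294783491882
```

```bash
python3 -m jog '[[[0.004,0,0.003],0,0],[[0.004,0,0.003],0,0.4],[[0.004,0,0.003],0,0.6],[[0.004,0,0.003],0,0.6],[[0.004,0,0.003],0,0.6],[[0.004,0,0.003],0,0.6],[[0.004,0,-0.05],0,0.6],[[0.004,0,-0.15],0,0.6],[[0.004,0,-0.2],0,0.6],[[0.004,0,-0.2],0,0.6]]' 20
python3 - <<'E'
from h import *
for c in('scene','top'):
    im=cams.read_camera(c);m=cams.camera_model(c);M=masks(im)
    s=observe();print(s['tool_pos'],s['opening'],s['grip_force'])
    for z in(.13,.14):print(c,rimfit(m,M['blue'],s['tool_pos'][:2],z))
    print(rimfit(m,M['yellow'],(.512,.052),.055))
    if c=='scene':
        cv2.imwrite('pics/s2.png',cv2.resize(im[100:260,240:460],None,fx=3,fy=3)[:,:,::-1])
go((.512,.0505,.310))
E
```

```text
time: 4.28
tool_pos: [0.532, 0.2688, 0.3014]
tool_rot: [3.139, 0.003, 2.859]
contact_force: [-0.0, 0.0, -0.5]
opening: 0.0597
grip_force: 20.0
[0.53160352 0.26867942 0.29993232] 0.059944531235151526 19.999913885258138
scene (array([0.52588923, 0.2718699 ]), 59, 449)
scene (array([0.53510352, 0.26834609]), 66, 449)
(array([0.51157143, 0.05071429]), 33, 422)
[0.53139104 0.26858092 0.29905697] 0.059897862740424815 19.999970700591803Traceback (most recent call last):
  File "<stdin>", line 5, in <module>
  File "h.py", line 23, in rimfit
    i=1+min(range(n-1),key=lambda i:np.hypot(*(ce[i+1]-g))+(1e4 if st[i+1,4]<40 else 0))
        ~~~^^^^^^^^^^^^^^^^^^^^^^^^^^^^^^^^^^^^^^^^^^^^^^^^^^^^^^^^^^^^^^^^^^^^^^^^^^^^^
ValueError: min() iterable argument is empty
```

View pics/s2.png

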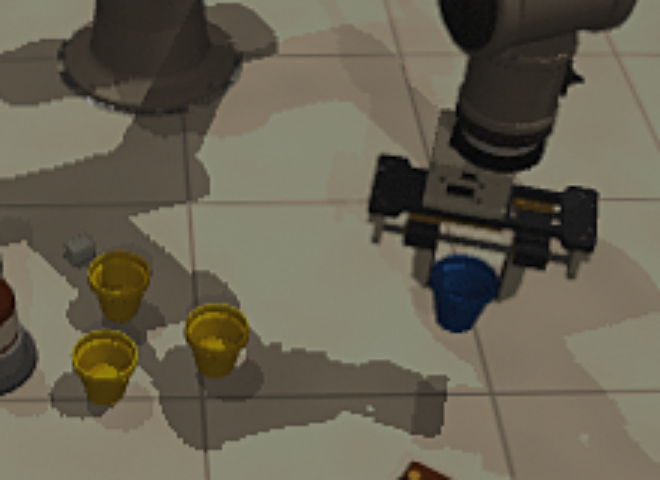

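Blue cup is held level between the pads in the crop at (465,290), with the target yellow cup at (217,340). Carrying it over.

```bash
python3 -c "
from h import *
go((.5125,.0505,.305))"
```

```text
share [-0.1068 -0.5367 -0.0146] turn None yaw 2.8587625178793505
```

```bash
python3 -m jog '[[[-0.02,-0.08,-0.015],0,0.6],[[-0.04,-0.19,-0.015],0,0.6],[[-0.06,-0.3,-0.015],0,0.6],[[-0.08,-0.41,-0.015],0,0.6],[[-0.1,-0.5,-0.015],0,0.6],[[-0.107,-0.537,-0.015],0,0.6],[[-0.107,-0.537,-0.015],0,0.6],[[-0.107,-0.537,-0.015],0,0.6]]'
python3 - <<'E'
from h import *
s=observe();im=cams.read_camera('scene');m=cams.camera_model('scene');M=masks(im)
print(s['tool_pos'])
z=s['tool_pos'][2]-.165
print(rimfit(m,M['blue'],s['tool_pos'][:2],z),rimfit(m,M['yellow'],(.512,.052),.055))
cv2.imwrite('pics/s3.png',cv2.resize(im[130:250,230:390],None,fx=4,fy=4)[:,:,::-1])
mw=cams.camera_model('wrist');im=cams.read_camera('wrist');cv2.imwrite('pics/w3.png',im[:,:,::-1])
print(proj(mw,[.5125,.0505,.055]))
go((.5125,.0505,.237))
E
```

```text
time: 5.38
tool_pos: [0.5129, 0.0514, 0.3056]
tool_rot: [3.141, -0.001, 2.859]
contact_force: [0.7, 0.2, -0.3]
opening: 0.06
grip_force: 20.0
[0.51288043 0.0514342  0.30555941]
(array([0.51168043, 0.0516342 ]), 67, 432) (array([0.51211111, 0.05077778]), 50, 405)
[[282.88616493 218.50040888]]
share [ 1.000e-04 -3.000e-03  1.718e-01] turn None yaw 2.8602733716980215
```

View pics/s3.png

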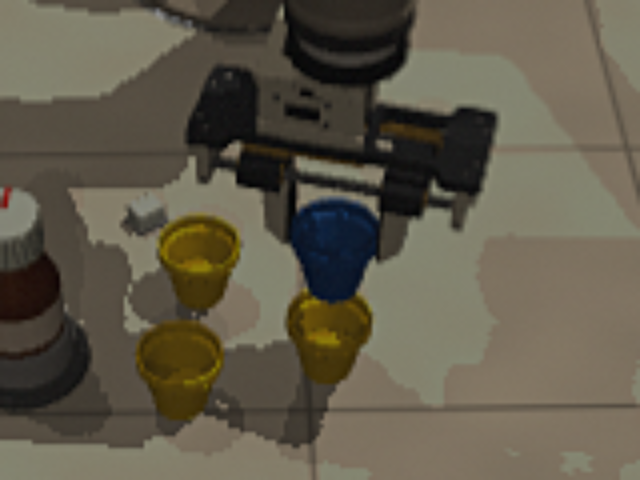

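Blue cup at (335,245) sits over the yellow cup at (329,335), aligned to about 1 mm. Lowering it.

```bash
python3 -m jog '[[[0,-0.002,0.03],0,0.6],[[0,-0.002,0.065],0,0.6],[[0,-0.002,0.1],0,0.6],[[0,-0.002,0.13],0,0.6],[[0,-0.002,0.15],0,0.6],[[0,-0.002,0.16],0,0.6],[[0,-0.002,0.165],0,0.6],[[0,-0.002,0.165],0,0.6]]'
```

```text
time: 6.48
tool_pos: [0.5127, 0.0497, 0.2401]
tool_rot: [3.141, 0.0, 2.859]
contact_force: [0.7, 0.2, 0.4]
opening: 0.0598
grip_force: 20.0
```

```bash
python3 -m jog '[[[0,0,0.003],0,0.6],[[0,0,0.006],0,0.6],[[0,0,0.006],0,0.6]]'
```

```text
time: 6.85
tool_pos: [0.5126, 0.0498, 0.2375]
tool_rot: [3.141, 0.0, 2.859]
contact_force: [0.5, 0.2, 0.3]
opening: 0.0599
grip_force: 20.0
```

```bash
python3 -m jog '[[[0,0,0.004],0,0.6],[[0,0,0.008],0,0.6],[[0,0,0.008],0,0.6]]'
```

```text
time: 7.22
tool_pos: [0.5133, 0.0497, 0.2364]
tool_rot: [3.141, 0.004, 2.859]
contact_force: [-2.9, 1.6, 16.2]
opening: 0.0599
grip_force: 20.0
```

```bash
python3 -m jog '[[[0,0,-0.005],0,0.6],[[0,0,-0.005],0,0.3],[[0,0,-0.005],0,0.1],[[0,0,-0.005],0,0],[[0,0,-0.005],0,0],[[0,0,-0.06],0,0],[[0,0,-0.16],0,0],[[0,0,-0.28],0,0],[[0,0,-0.28],0,0]]'
python3 - <<'E'
from h import *
im=cams.read_camera('scene');m=cams.camera_model('scene');M=masks(im)
print([ (z,rimfit(m,M['blue'],(.5125,.0505),z)) for z in(.073,.078,.085)],rimfit(m,M['yellow'],(.512,.052),.055))
cv2.imwrite('pics/s4.png',cv2.resize(im[130:250,230:390],None,fx=4,fy=4)[:,:,::-1])
E
```

```text
time: 8.35
tool_pos: [0.5134, 0.0497, 0.3499]
tool_rot: [3.14, 0.008, 2.859]
contact_force: [0.1, 0.3, 0.8]
opening: 0.0918
grip_force: 0.0
[(0.073, (array([0.50723077, 0.05107692]), 134, 326)), (0.078, (array([0.51166667, 0.0505    ]), 138, 326)), (0.085, (array([0.5191    , 0.05043333]), 145, 326))] (array([0.51630303, 0.05066667]), 204, 251)
```

View pics/s4.png

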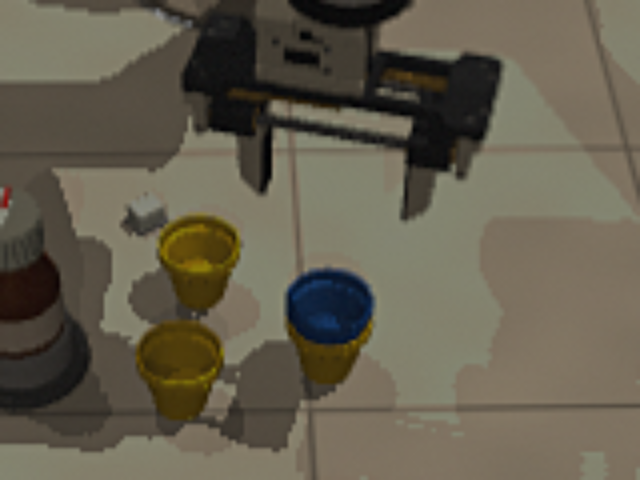

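Blue is nested inside yellow at crop (330,320), standing upright. I'll check the depth numerically once the arm is out of the way. Moving to the bottle now.

```bash
python3 -c "
from h import *
go((.502,-.173,.36),1.86)"
```

```text
share [-0.1296 -0.5423 -0.0309] turn 0.3179407056138051 yaw 2.8588401850334852
```

```bash
python3 -m jog '[[[-0.015,-0.07,-0.03],0.055,0],[[-0.04,-0.17,-0.03],0.11,0],[[-0.065,-0.27,-0.03],0.165,0],[[-0.09,-0.37,-0.03],0.22,0],[[-0.11,-0.47,-0.03],0.275,0],[[-0.125,-0.53,-0.03],0.318,0],[[-0.13,-0.542,-0.03],0.318,0],[[-0.13,-0.542,-0.03],0.318,0],[[-0.13,-0.542,-0.03],0.318,0]]'
python3 - <<'E'
from h import *
print(observe()['qpos'])
a=np.linspace(0,2*np.pi,90)
for c in('top','scene'):
    im=cams.read_camera(c);m=cams.camera_model(c);B=masks(im)['blue']
    n,l,st,ce=cv2.connectedComponentsWithStats(B);i=1+np.argmax(st[1:,4]);print(c,st[i])
    for z in(.073,.078,.083):
        p=proj(m,np.c_[.512+.031*np.cos(a),.0505+.031*np.sin(a),0*a+z]);print(z,p.min(0),p.max(0))
m=cams.camera_model('wrist');im=cams.read_camera('wrist')
print('cap in wrist',proj(m,[.502,-.173,.15]))
for cc in('wrist','scene'):
  for t in('cap','cap_top'):
    for d in models.pinpoint(t,cc):print(cc,t,d)
cv2.imwrite('pics/w5.png',im[:,:,::-1])
go((.502,-.173,.296),1.86)
E
```

```text
time: 9.52
tool_pos: [0.5021, -0.1719, 0.3579]
tool_rot: [-3.141, -0.001, 1.862]
contact_force: [-0.2, -0.1, -0.5]
opening: 0.0913
grip_force: 0.0
[-4.74390106e-01  3.94742814e-01  1.58059515e+00  3.99287364e-04
  1.16720438e+00 -7.66133734e-01]
top [232 244  21  26 365]
0.073 [225.07500016 242.95484462] [253.06191022 271.0386797 ]
0.078 [224.79538136 242.88648774] [252.93031387 271.11904341]
0.083 [224.51279001 242.81740425] [252.79731653 271.20026307]
scene [302 198  21  18 309]
0.073 [301.04204157 196.16164425] [323.08266043 212.0742904 ]
0.078 [301.08515211 194.9290124 ] [323.19183976 210.84606398]
0.083 [301.12847337 193.6891672 ] [323.30158487 209.61030211]
cap in wrist [[284.42443757 236.49482667]]
wrist cap {'position': [0.5009, -0.1743, 0.1186], 'confidence': 0.85}
wrist cap_top {'position': [0.5013, -0.1706, 0.1497], 'confidence': 0.91}
scene cap {'position': [0.5028, -0.1729, 0.1232], 'confidence': 0.46}
scene cap_top {'position': [0.5006, -0.1755, 0.1496], 'confidence': 0.8}
share [-0.0008 -0.0005  0.1559] turn 0.0001520115256200788 yaw 1.8604775582921491
```

View pics/w5.png

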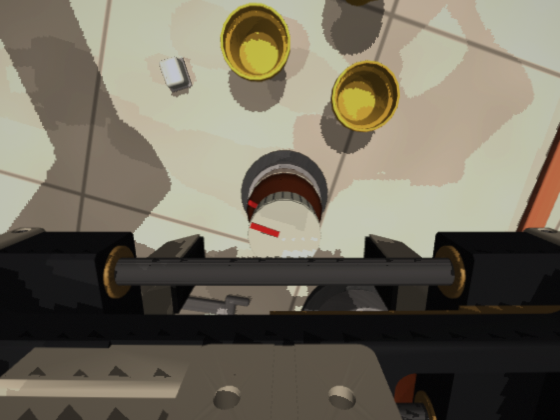

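Cap centre is at column 285 against a predicted 284, and the blue rim rows fit z=0.073, so the cups are fully home. Descending onto the cap.

```bash
python3 -m jog '[[[0,0,0.04],0,0],[[0,0,0.09],0,0],[[0,0,0.13],0,0],[[0,0,0.152],0,0],[[0,0,0.156],0,0],[[0,0,0.156],0,0.3],[[0,0,0.156],0,0.5],[[0,0,0.156],0,0.7],[[0,0,0.156],0,0.7],[[0,0,0.156],0,0.7],[[0,0,0.156],0,0.7]]' 35
```

```text
time: 11.25
tool_pos: [0.5021, -0.1729, 0.296]
tool_rot: [3.141, 0.0, 1.86]
contact_force: [1.1, 0.7, 0.7]
opening: 0.0496
grip_force: 35.0
```

```bash
python3 -m jog '[[[0,0,0.005],0,0.7],[[0,0,0.01],0,0.7],[[0,0,0.0135],0,0.7],[[0,0,0.0135],0,0.7],[[0,0,0.0135],0,0.7]]' 45
```

```text
time: 11.88
tool_pos: [0.5021, -0.1729, 0.2914]
tool_rot: [3.141, 0.001, 1.86]
contact_force: [-2.2, 1.9, 8.9]
opening: 0.0494
grip_force: 45.0
```

```bash
python3 -m jog '[[[0,0,0.002],-0.02,0.7],[[0,0,0.002],-0.06,0.7],[[0,0,0.002],-0.11,0.7],[[0,0,0.002],-0.16,0.7],[[0,0,0.002],-0.21,0.7],[[0,0,0.002],-0.26,0.7]]'; python3 -c "
from h import *
print(observe()['qpos'],observe()['torque'])"
```

```text
time: 12.62
tool_pos: [0.5026, -0.1733, 0.2911]
tool_rot: [3.142, 0.004, 2.682]
contact_force: [0.3, 0.8, 9.0]
opening: 0.0493
grip_force: 45.0
[-4.76198386e-01  4.71708183e-01  1.66463457e+00  1.26476688e-04
  1.00169169e+00 -1.58716249e+00] [ 0.03126519 -0.04054019 -0.06571071]
```

```bash
python3 -m jog '[[[0,0,0],-0.05,0.7],[[0,0,0],-0.1,0.7],[[0,0,0],-0.15,0.7],[[0,0,0],-0.2,0.7],[[0,0,0],-0.235,0.7],[[0,0,0],-0.235,0.7],[[0,0,0],-0.235,0.7]]'
python3 - <<'E'
from h import *
m=cams.camera_model('wrist');im=cams.read_camera('wrist')
cv2.imwrite('pics/w6.png',im[:,:,::-1])
E
```

```text
time: 13.5
tool_pos: [0.5026, -0.1732, 0.291]
tool_rot: [-3.139, 0.003, -2.868]
contact_force: [-1.1, 1.2, 8.9]
opening: 0.0497
grip_force: 45.0
```

View pics/w6.png

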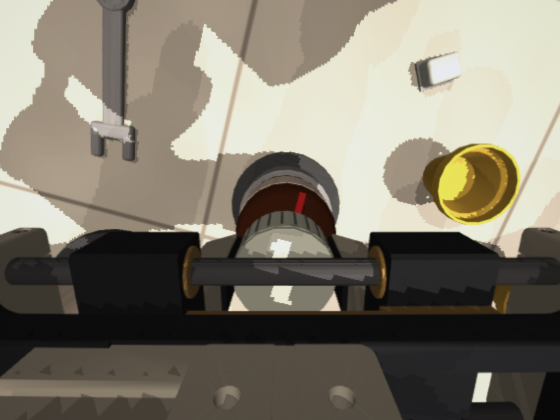

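The bottle stripe is at (300,203) and the cap's red bar no longer lies over it, so the cap has turned with the gripper. Testing the lift.

```bash
python3 -m jog '[[[0,0,-0.01],0,0.7],[[0,0,-0.02],0,0.7],[[0,0,-0.025],0,0.7],[[0,0,-0.025],0,0.7]]'
```

```text
time: 14.05
tool_pos: [0.502, -0.1729, 0.2995]
tool_rot: [3.141, -0.0, -2.868]
contact_force: [2.0, -0.3, 1.5]
opening: 0.0497
grip_force: 45.0
```

```bash
python3 -m jog '[[[0,0,-0.02],0,0.7],[[0,0,-0.05],0,0.7],[[0,0,-0.08],0,0.7],[[0,0,-0.11],0,0.7],[[0,0,-0.127],0,0.7],[[0,0,-0.127],0,0.7],[[0,0,-0.127],0,0.7],[[0,0,-0.127],0,0.7],[[0,0,-0.127],0,0.7]]'
python3 - <<'E'
from h import *
im=cams.read_camera('scene')
for t in('cap','mouth','blue_cup','yellow_cup'):
    for d in models.pinpoint(t,'scene')[:3]:print(t,d)
cv2.imwrite('pics/s7.png',cv2.resize(im[100:260,150:370],None,fx=3.5,fy=3.5,interpolation=2)[:,:,::-1])
s=observe();print(s['tool_pos'],s['tool_rot'],s['qvel'],s['opening'])
E
```

```text
time: 15.18
tool_pos: [0.502, -0.173, 0.3502]
tool_rot: [3.141, -0.0, -2.868]
contact_force: [0.3, -0.1, 0.1]
opening: 0.0492
grip_force: 45.0
cap {'position': [0.5057, -0.1752, 0.1782], 'confidence': 0.85}
mouth {'position': [0.5011, -0.1756, 0.1393], 'confidence': 0.69}
mouth {'position': [0.6372, -0.3068, 0.1949], 'confidence': 0.63}
blue_cup {'position': [0.5019, -0.1767, 0.1373], 'confidence': 0.62}
yellow_cup {'position': [0.437, -0.0365, 0.0007], 'confidence': 0.8}
yellow_cup {'position': [0.5469, -0.0529, -0.003], 'confidence': 0.65}
yellow_cup {'position': [0.5113, 0.0514, 0.0022], 'confidence': 0.51}
[ 0.50205788 -0.17298077  0.35044332] [ 3.14142183e+00 -1.06752023e-05 -2.86838551e+00] [ 0.00082555 -0.00070716 -0.00085064 -0.00060593  0.00084702  0.00062459] 0.049530352673540834
```

View pics/s7.png

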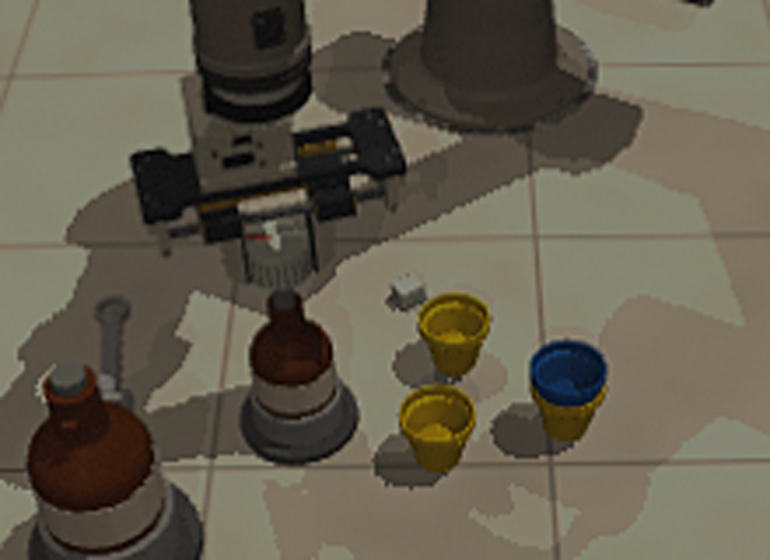

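The cap is held level at (280,255) above the open neck at (285,305), about 35 mm clear. The doubled cup stands at (568,385), and the arm is still.

```bash
python3 -c "
from cell import robot
print(robot.hand_in())"
```

```text
the job is handed in; nothing more can be done
None
```

The job is handed in: the blue cup is nested fully home in the leftmost yellow cup, standing upright, and the white cap is off and held level about 35 mm above the open bottle mouth, at 15 s of the 48 s allowed.

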